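Clamp a dropper bottle and hold the sprung lever in the green

TASK

Stand the amber dropper bottle with the white label in the pocket of the green clamping station and let go of it. Then press the red-paddled spring lever down until it is level (pointer in the green band), so that the jaw clamps the bottle, and finish while still holding it there, because it springs back when released; never push on into the red, which would crack the glass. Do not knock the bottle over, and leave the two unlabelled bottles and the carton where they are.

Things in the scene. Friction and masses are not known exactly. Their poses are not given: they have to be found in the camera images.
- labelled_bottle: The bottle to clamp: upright amber dropper bottle, 0.09 kg, round. Body 33 mm diameter up to 52 mm, shoulder to 62 mm, gold collar 24 mm diameter from 61 to 83 mm (the place to grip, from above), black bulb 15 mm diameter up to 105 mm. It alone has a white label, all round the body from 12 to 44 mm. Origin: centre of its underside, z up along the bottle.
- plain_bottle_a: Bystander: a bottle of the same shape and size without a label. Origin: centre of its underside.
- plain_bottle_b: Bystander: a second bottle of the same shape and size without a label. Origin: centre of its underside. The three bottles stand 80 mm or more apart (centres), in any order.
- carton: Bystander: upright white carton 45 x 45 x 110 mm (height), loose. Origin: centre of its underside.
- station: Clamping station, pale green metal, fixed; base plate 172 x 96 x 14 mm. Origin on the bench under the pocket's centre, z up; the lever sticks out to -x (roughly towards the robot). From x = -42 to -74 mm stand the jaw guide and lever cheeks (36 mm wide, up to 82 mm over the bench). Come down over the bottle with the fingers astride it along y: only the low rims are there.
- nest (a point): Centre of the pocket floor, 14 mm above the bench; axes as the station's. Flat floor, with 8 mm high white rims whose inner faces lie at x = -20 mm and at y = -20 and +20 mm; open to +x, where the backstop's face is at x = +20 mm. A centred bottle stands 3.5 mm clear all round.
- jaw: Black rubber jaw, 26 mm wide, 24 mm high, driven by the lever towards +x by 30 mm per rad. Origin: centre of the face that meets the bottle, 40 mm above the bench, at x = -24 mm from the nest when the lever is up. It meets the bottle at a lever angle of about 0.37 rad.
- backstop: Black rubber pad like the jaw, facing it from +x, on a spring. Origin: centre of its face, 40 mm above the bench, at x = +20 mm from the nest. It gives way up to 16 mm when the jaw pushes the bottle on it (2 N at first, 0.6 N more per mm; 4 mm with the lever level).
- lever (a joint): Lever angle, rad: 0 = up, at rest (rising 0.5 rad above level to its free end); grows as pressed down; 0.5 = level; 0.8 = stop. Sector beside it, with a black pointer: white to 0.42, green 0.42 to 0.58, yellow to 0.66, then red. Pivot along the station's y at x = -62 mm, 70 mm above the bench. Its spring (1 Nm/rad) takes about 1 N at the paddle at first, 7 to 8 N at level with the bottle clamped.
- press_point (a point): Centre of the upper face of the lever's red paddle (50 mm long, 34 mm wide, 12 mm thick, its middle 97 mm from the pivot): press or grip it here. It turns with the lever. Lever up: about 122 mm above the bench, 144 mm from the nest along the station's -x. Lever level: 76 mm above the bench, 159 mm from the nest.

How it is judged:
On the way:
1. the labelled bottle stands in the pocket, let go, with the lever still up (y of labelled_bottle in the frame of nest between -0.0045 and 0.0045 m and z of labelled_bottle in the frame of nest between -0.003 and 0.003 m and angle between labelled_bottle's own z axis and vertical below 0.1 rad and x of labelled_bottle in the frame of nest between -0.006 and 0.005 m and contact force between labelled_bottle and the fingers below 0.1 N and value of joint lever below 0.2 rad), for 0.2 s.
At the end, for the whole second after the job is handed in: The labelled bottle stands upright (within 0.1 rad) on the pocket floor, not touched by the fingers, clamped by the jaw with over 1 N; the robot holds the lever by its paddle in the green band (0.42 to 0.58 rad); the plain bottles and the carton are within 20 mm of their starts (y of labelled_bottle in the frame of nest between -0.0045 and 0.0045 m and z of labelled_bottle in the frame of nest between -0.003 and 0.003 m and angle between labelled_bottle's own z axis and vertical below 0.1 rad and x of labelled_bottle in the frame of nest between -0.006 and 0.013 m and value of joint lever between 0.42 and 0.58 rad and contact force between jaw and labelled_bottle above 1 N and contact force between any of the arm, the fingers and lever above 1 N and contact force between labelled_bottle and the fingers below 0.1 N and linear speed of labelled_bottle below 0.02 m/s and distance of each of plain_bottle_a, plain_bottle_b, carton from where it was at the start of the episode below 0.02 m and angle between each of plain_bottle_a, plain_bottle_b, carton's own z axis and vertical below 0.2 rad); the arm keeps its last pose, push and grip.
It fails at once if the lever is pushed into the red (beyond 0.66 rad) (value of joint lever above 0.66 rad).
It fails at once if the labelled bottle is tipped over (angle between labelled_bottle's own z axis and vertical above 0.6 rad).
It fails at once if a plain bottle or the carton is knocked over or moved more than 20 mm (distance of any of plain_bottle_a, plain_bottle_b, carton from where it was at the start of the episode above 0.02 m or angle between any of plain_bottle_a, plain_bottle_b, carton's own z axis and vertical above 0.3 rad).
It also fails if it takes over 56 s, if anything falls off the work surface, if the arm or the gripper's body presses on something with over 40 N, if the wrist force passes 120 N, or if a joint passes its speed limit or range.

ROBOT

A 7-joint arm with a two-finger parallel gripper is mounted at the origin on the work surface. World frame = base frame: x ahead of the robot, y to its left, z up, the work surface at z = 0. Lengths are in m, angles in rad, forces in N, time in s.
With the tool pointing down it reaches from about 0.425 to 0.925 m from the base axis. Payload 6.8 kg.
Tool frame: the origin (TCP) lies midway between the tips of the shut fingers; the grasp point (between the pads) lies 19 mm behind it; y points along the fingers, z is the direction in which the jaws open and shut, and the axes are right-handed (so a half turn about y gives the same grasp; the last joint's range is limited). The gripper opens to 85 mm and grips with 20 to 120 N. Pads are 22 mm wide; open, the fingers measure 114 mm over their backs; the gripper's body (76 mm by 85 mm) begins 54 mm behind the grasp point. The pads swing forward as they close: fully open they stand 13 mm farther back than shut.
Start: joints at [1.168, 0.477, 0.022, 1.555, -0.011, 1.109, -0.083], TCP at [0.196, -0.646, 0.231] pointing down, gripper open.
Joint ranges: [-2.96, 2.96], [-0.34, 2.1], [-1.41, 1.46], [0.24, 2.44], [-1.37, 4.51], [0.17, 1.92], [-2.96, 2.96]. Speed limits (rad/s): [2.39, 2.39, 3.14, 3.14, 3.14, 3.14, 3.14].

INTERFACE

Orientations are given as a unit quaternion [w, x, y, z].
In Python, from station import bot gives the robot as it stands. The module is installed in compiled form; this text tells all that it offers.
- The arm moves only by the shell command python3 -m crank 'ROWS' [FORCE]. ROWS is JSON, a list of rows, each an object with "linear": the shift along the tool's x, y, z in m, a list of three; "dr": the turn, a rotation vector about the tool's x, y, z in degrees, a list of three; "hand": the gripper command: -1 is shut, 1 is fully open, values between are in proportion. A call has 1 to 10 rows; each row is the pose to reach, as a shift and turn from the pose commanded when the call began, along the tool's axes at that moment; what a row does not reach only later rows make up. A row lasts 1/12 s, in which the tool goes at most 41.7 mm and 7.16 degrees, less where a joint would pass 70% of its speed; a pose out of reach is approached as far as the arm can. A call with a gripper value outside its range is refused whole. The fingers move at their own pace and stop on an object; FORCE is the grip in N (left out, the last holds). Time passes only in rows, so rows that repeat a pose let the fingers close. It gives the time, the measured TCP pose, the force and the opening at its end, in the units of the state.
- bot.get_obs(): the state, without advancing time (a new reading comes with each control period).
- bot.read_camera(name): name is "scene" or "side" or "wrist"; returns the picture (420x560x3 uint8, blue, green, red); there is no depth.
- bot.camera_params(name): a dict with "K" (3x3 intrinsics, pixels), "R" (3x3) and "t" (3): a world point X has camera coordinates R X + t; the wrist camera has in their place "hand_eye" (4x4, takes a point from camera to tool coordinates, whose origin is the TCP and whose axes are the tool frame's). Camera axes: x right, y down, z forward; pixel columns grow to the right and rows downward; lengths in m; the calibration is good to about 2 mm. The wrist camera is an equidistant fisheye: a pixel r from the principal point sees the ray r / f radians off the axis. A picture is of the moment at which its call begins: read the wrist's pose just before it. camera_params takes no time and is no camera call.
- bot.hand_in(): hands the job in, once; it reports no verdict.
Trained networks look in the newest picture that a camera, given by its name, has taken for a name from the list of things; names that differ only in an ending like _2 or _b are one class to them, and where a whole thing is asked for, a point or a joint stands for the part that bears it (a point fixed in the world has none). Each returns a list of dicts, best first, with "score" (0 to 1); they miss things now and then, are a little off and sometimes report something else, mostly with a low value. They report only what shows in the picture. A call takes as long as a camera call.
- bot.search_frame(camera, target): "extent" ([left, top, right, bottom] in pixels, round what is visible of it).
- bot.cut_out(camera, target): "pixels" (420x560 bool, what is visible of it) and "extent" ([left, top, right, bottom] in pixels, round what is visible of it).
- bot.place_of(camera, target): "xy" ([column, row] in pixels: a listed point, or the origin of a listed thing).
The state is a dict: "t": time; "q": joint angles; "joint_vel": joint speeds; "joint_torque": joint torques, N m; "eef_pos": TCP position; "tool_rot": TCP orientation; "contact_force": force on the tool from outside, world axes, zero at the start; "torque": the same for the moment, N m; "gripper_width": opening from 0.0 (shut) to 1.0 (fully open).
Only numpy, scipy, OpenCV 4.12 (cv2) and the standard library are available. Lean on these libraries where they do the work, as an engineer would, in place of code of your own. Each camera call takes 0.05 s, during which the arm holds its last target. There are 200 camera calls.

## Working session

There is one attempt and no reset: what is moved stays moved. The work goes in short steps, Python scripts to look and compute and a shell command to move; the robot and the scene stay as the last step left them, time stands still between calls to the robot, and variables do not carry over. Pictures are saved under pics/ and viewed, about 8 in all and at most 12, crops included, and the job is handed in when it is done.

```bash
mkdir -p pics
cat > h.py <<'E'
import numpy as np, cv2
from scipy.spatial.transform import Rotation as Rn
from station import bot
def tool():
    o=bot.get_obs(); q=o["tool_rot"]; return np.array(o["eef_pos"]),Rn.from_quat([q[1],q[2],q[3],q[0]]).as_matrix()
def ray(cam,px,T=None):
    p=bot.camera_params(cam); K=np.array(p["K"])
    if cam!="wrist":
        R=np.array(p["R"]);t=np.array(p["t"]); d=R.T@np.linalg.inv(K)@np.array([px[0],px[1],1.]); return -R.T@t,d/np.linalg.norm(d)
    pos,R=T; v=np.array([(px[0]-K[0,2])/K[0,0],(px[1]-K[1,2])/K[1,1]]); th=np.hypot(*v)
    d=np.array([*(v/max(th,1e-9)*np.sin(th)),np.cos(th)]); H=np.array(p["hand_eye"])
    return pos+R@H[:3,3],R@H[:3,:3]@d
def atz(r,z): return r[0]+r[1]*(z-r[0][2])/r[1][2]
def meet(rs):
    A=sum(np.eye(3)-np.outer(d,d) for o,d in rs);b=sum((np.eye(3)-np.outer(d,d))@o for o,d in rs); return np.linalg.solve(A,b)
E
python3 - <<'E'
from h import *
np.set_printoptions(precision=4,suppress=True)
T=tool();print(T, bot.get_obs()["contact_force"])
for c in ["scene","side","wrist"]:
    im=bot.read_camera(c); 
    for t in ["labelled_bottle","plain_bottle_a","carton","station","nest","press_point","jaw","backstop"]:
        for d in bot.place_of(c,t)[:3]:
            z={"nest":.014,"press_point":.122,"jaw":.04,"backstop":.04}.get(t,0)
            print(c,t,round(d["score"],2),np.array(d["xy"]),atz(ray(c,d["xy"],T),z))
            cv2.circle(im,tuple(int(v) for v in d["xy"]),3,(255,0,255),1)
    cv2.imwrite(f"pics/{c}0.png",im)
a=[cv2.imread(f"pics/{c}0.png") for c in["scene","side"]]
cv2.imwrite("pics/both0.png",cv2.resize(np.vstack(a),None,fx=.7,fy=.7))
print(bot.get_obs()["t"])
E
```

```text
(array([ 0.1959, -0.6453,  0.2303]), array([[-0.9569, -0.0007,  0.2906],
       [-0.2906,  0.0017, -0.9569],
       [ 0.0002, -1.    , -0.0018]])) [-0.1947 -0.4558 -0.452 ]
scene labelled_bottle 0.6 [191.4 304.5] [ 0.5399 -0.2975  0.    ]
scene labelled_bottle 0.22 [333.9 187.4] [0.5606 0.2463 0.    ]
scene plain_bottle_a 0.68 [244.5 241.5] [ 0.5027 -0.0867  0.    ]
scene plain_bottle_a 0.63 [203.9 263.8] [ 0.4774 -0.1967  0.    ]
scene carton 0.94 [293.2 330.4] [ 0.7393 -0.2414  0.    ]
scene station 0.7 [337.8 207.6] [0.6187 0.1597 0.    ]
scene nest 0.59 [339.1 203.2] [0.621  0.1607 0.014 ]
scene press_point 0.7 [307.5 143.7] [0.481  0.2287 0.122 ]
scene press_point 0.46 [243.1 244.1] [ 0.6099 -0.2106  0.122 ]
scene jaw 0.57 [332.4 190. ] [0.594  0.1713 0.04  ]
scene jaw 0.28 [337.9 206. ] [0.6419 0.111  0.04  ]
scene backstop 0.5 [341.8 202.8] [0.6432 0.1292 0.04  ]
side labelled_bottle 0.7 [345.3 347.3] [ 0.5428 -0.3058  0.    ]
side plain_bottle_a 0.84 [262.5 326. ] [ 0.4636 -0.1944  0.    ]
side plain_bottle_a 0.72 [245.8 279.1] [ 0.4975 -0.1008  0.    ]
side carton 0.56 [388.5 260.5] [ 0.7358 -0.2358  0.    ]
side station 0.94 [222.6 183.9] [0.614  0.1521 0.    ]
side nest 0.76 [220.8 176.1] [0.6179 0.1635 0.014 ]
side press_point 0.6 [146.  151.1] [0.4766 0.2057 0.122 ]
side jaw 0.53 [208.1 175.1] [0.5816 0.1552 0.04  ]
side jaw 0.23 [388.7 261.8] [ 0.7014 -0.2538  0.04  ]
side backstop 0.42 [229.2 166.8] [0.6353 0.1515 0.04  ]
side backstop 0.21 [245.8 277.7] [ 0.4831 -0.1235  0.04  ]
1.35
```

View pics/both0.png

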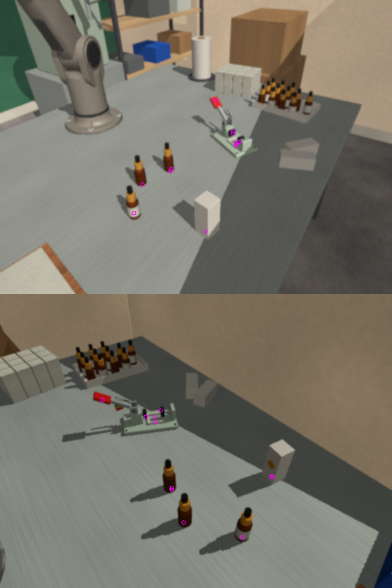

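```bash
python3 -m crank '[{"linear":[-0.038,0,-0.020],"dr":[0,4,0],"hand":1},{"linear":[-0.074,0,-0.040],"dr":[0,8,0],"hand":1},{"linear":[-0.11,0,-0.059],"dr":[0,12,0],"hand":1},{"linear":[-0.145,0,-0.078],"dr":[0,16,0],"hand":1},{"linear":[-0.18,0,-0.097],"dr":[0,20,0],"hand":1},{"linear":[-0.216,0,-0.116],"dr":[0,24,0],"hand":1},{"linear":[-0.252,0,-0.135],"dr":[0,28,0],"hand":1},{"linear":[-0.288,0,-0.154],"dr":[0,32,0],"hand":1},{"linear":[-0.324,0,-0.173],"dr":[0,36,0],"hand":1},{"linear":[-0.36,0,-0.193],"dr":[0,39,0],"hand":1}]' 30
cat > look.py <<'E'
import sys
from h import *
np.set_printoptions(precision=4,suppress=True)
T=tool();print(T[0],T[1].tolist()); im=bot.read_camera("wrist")
for t in sys.argv[2:]:
    z={"nest":.014,"press_point":.122,"jaw":.04,"backstop":.04}.get(t,0)
    for d in bot.place_of("wrist",t)[:2]:
        print(t,round(d["score"],2),np.array(d["xy"]),atz(ray("wrist",d["xy"],T),z))
        cv2.circle(im,tuple(int(v) for v in d["xy"]),3,(255,0,255),1)
cv2.imwrite(f"pics/{sys.argv[1]}.png",im)
E
python3 look.py w1 labelled_bottle plain_bottle_a
```

```text
t: 2.18
eef_pos: [0.4857, -0.3552, 0.2316]
tool_rot: [0.137, -0.137, -0.694, 0.694]
contact_force: [0.7, -0.6, -0.3]
gripper_width: 0.996
[ 0.4857 -0.3552  0.2316] [[-0.925043583713905, 0.0004839194432974814, -0.3798606771590189], [0.37986048241942916, -0.0004488925696587917, -0.9250436813424219], [-0.000618163258783333, -0.9999997821586932, 0.00023142331815657197]]
labelled_bottle 0.61 [215.1 145.9] [ 0.5502 -0.3053  0.    ]
plain_bottle_a 0.72 [168.6 239.1] [ 0.4683 -0.1994  0.    ]
plain_bottle_a 0.66 [ 95.9 247. ] [ 0.4978 -0.0887  0.    ]
```

View pics/w1.png

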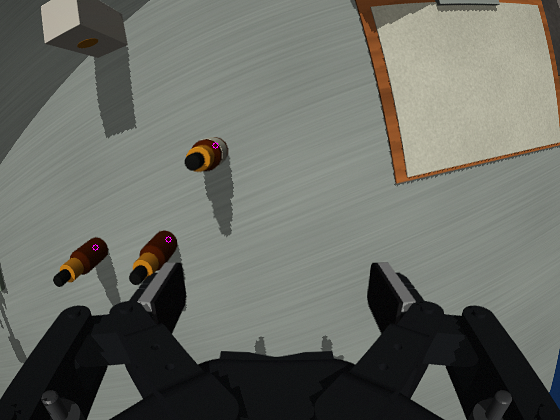

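```bash
python3 - <<'E'
from h import *
T=tool(); print(atz(ray("wrist",(193,162),T),.105), T[1].T@ (ray("wrist",(193,162),T)[0]-T[0]))
E
python3 -m crank '[{"linear":[-0.02,0,-0.035],"dr":[0,0,0],"hand":1},{"linear":[-0.039,0,-0.07],"dr":[0,0,0],"hand":1},{"linear":[-0.039,0,-0.07],"dr":[0,0,0],"hand":1}]'
python3 look.py w2 labelled_bottle
```

```text
[ 0.54738186 -0.29989684  0.105     ] [-0.07039021 -0.14241554  0.00015454]
t: 2.58
eef_pos: [0.5529, -0.2999, 0.2314]
tool_rot: [-0.131, 0.134, 0.696, -0.693]
contact_force: [-0.2, 1.7, -0.4]
gripper_width: 1.003
[ 0.5529 -0.2999  0.2314] [[-0.9298196566138651, 0.004031103982930606, -0.36799341892913373], [0.36800748284781476, 0.003585531371051883, -0.9298159154008941], [-0.002428732692053792, -0.9999854469768378, -0.004817373978065812]]
labelled_bottle 0.67 [282.  185.9] [ 0.5445 -0.3028  0.    ]
```

View pics/w2.png

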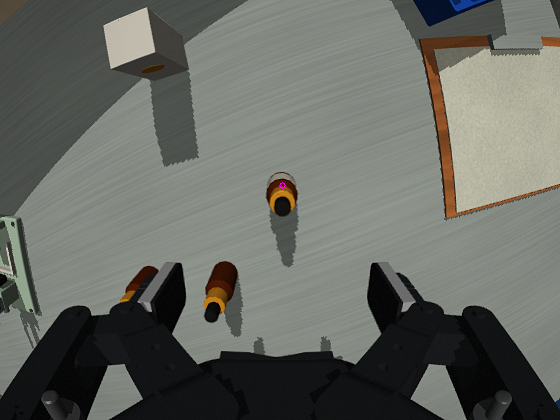

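Run:
```python
from h import *
T=tool();print(T[0])
for px,z in [((282.5,207),.105),((282,200),.083),((281.5,190),.052)]:
    P=atz(ray("wrist",px,T),z); print(P,T[1].T@(P-T[0]))
c=[bot.cut_out(n,"labelled_bottle") if bot.read_camera(n) is not None else 0 for n in("scene","side","wrist")]
rs=[]
for n,d in zip(("scene","side","wrist"),c):
    m=d[0]["pixels"]; ys,xs=np.nonzero(m); print(n,d[0]["score"],d[0]["extent"],xs.mean(),ys.mean())
    rs.append(ray(n,(xs.mean(),ys.mean()),T))
print(meet(rs),meet(rs[:2]))
```

```text
[ 0.54769497 -0.30567385  0.23106794]
[ 0.54201114 -0.30933497  0.105     ] [0.00387844 0.12606763 0.00554493]
[ 0.54259195 -0.30950679  0.083     ] [0.00327107 0.14806752 0.00549161]
[ 0.54497786 -0.31048043  0.052     ] [0.0006879  0.17906699 0.00550925]
scene 0.69 [179.7, 265.7, 200.5, 315.1] 188.93408134642357 290.57223001402525
side 0.94 [335.0, 303.1, 362.3, 354.7] 348.4543501611171 330.1503759398496
wrist 0.76 [255.2, 167.0, 287.0, 210.1] 270.3751143641354 189.23787740164684
[ 0.54670236 -0.30059492  0.04303747] [ 0.5458119  -0.3014076   0.04375892]
```

```bash
python3 look.py w3 labelled_bottle
python3 - <<'E'
from h import *
im=cv2.imread("pics/w3.png");cv2.imwrite("pics/w3c.png",cv2.resize(im[140:240,220:330],None,fx=5,fy=5,interpolation=cv2.INTER_CUBIC))
E
```

```text
[ 0.5459 -0.308   0.2314] [[-0.9255345974541703, -0.00024338391605888132, -0.3786629763782259], [0.37866305412570167, -0.0005450871908603029, -0.9255344371335681], [1.885585768010567e-05, -0.9999998218220962, 0.0005966575507502479]]
labelled_bottle 0.96 [267.6 179.7] [ 0.5497 -0.299   0.    ]
```

View pics/w3c.png

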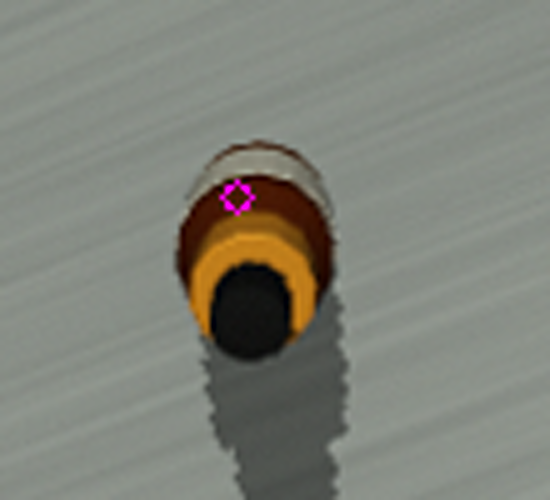

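Run:
```python
from h import *
np.set_printoptions(precision=4,suppress=True)
T=tool();print(T[0])
for px,z in [((270,202),.1),((270.6,198.6),.083),((271,190),.05)]:
    P=atz(ray("wrist",px,T),z); print(P,T[1].T@(P-T[0]))
```

```text
[ 0.5463 -0.3074  0.2314]
[ 0.5475 -0.3022  0.1   ] [ 0.0008  0.1314 -0.0052]
[ 0.5463 -0.302   0.083 ] [ 0.002   0.1484 -0.005 ]
[ 0.5471 -0.3022  0.05  ] [ 0.0012  0.1814 -0.0052]
```

```bash
python3 -m crank '[{"linear":[0.001,0.03,-0.005],"dr":[0,0,0],"hand":1},{"linear":[0.001,0.065,-0.005],"dr":[0,0,0],"hand":1},{"linear":[0.001,0.10,-0.005],"dr":[0,0,0],"hand":1},{"linear":[0.001,0.13,-0.005],"dr":[0,0,0],"hand":1},{"linear":[0.001,0.155,-0.005],"dr":[0,0,0],"hand":1},{"linear":[0.001,0.17,-0.005],"dr":[0,0,0],"hand":1},{"linear":[0.001,0.17,-0.005],"dr":[0,0,0],"hand":1},{"linear":[0.001,0.17,-0.005],"dr":[0,0,0],"hand":0.4},{"linear":[0.001,0.17,-0.005],"dr":[0,0,0],"hand":0},{"linear":[0.001,0.17,-0.005],"dr":[0,0,0],"hand":-0.3}]'
python3 -m crank '[{"linear":[0,0,0],"dr":[0,0,0],"hand":-1},{"linear":[0,0,0],"dr":[0,0,0],"hand":-1},{"linear":[0,0,0],"dr":[0,0,0],"hand":-1},{"linear":[0,0,0],"dr":[0,0,0],"hand":-1},{"linear":[0,0,0],"dr":[0,0,0],"hand":-1},{"linear":[0,0,0],"dr":[0,0,0],"hand":-1}]' 30
python3 look.py w4 labelled_bottle
```

```text
t: 3.92
eef_pos: [0.5491, -0.3021, 0.0631]
tool_rot: [0.135, -0.137, -0.694, 0.694]
contact_force: [0.6, 0.6, -0.3]
gripper_width: 0.603
t: 4.42
eef_pos: [0.5487, -0.302, 0.0625]
tool_rot: [0.135, -0.136, -0.694, 0.694]
contact_force: [-0.4, -0.5, 5.5]
gripper_width: 0.268
[ 0.5487 -0.302   0.0625] [[-0.9263703316312865, 0.0018160890789174766, -0.37660949336653454], [0.37660817524966683, -0.0010331676494964408, -0.9263720715240309], [-0.0020714749471484883, -0.9999978171901505, 0.00027314186399276033]]
labelled_bottle 0.76 [277.4 229.5] [ 0.5467 -0.3023  0.    ]
```

View pics/w4.png

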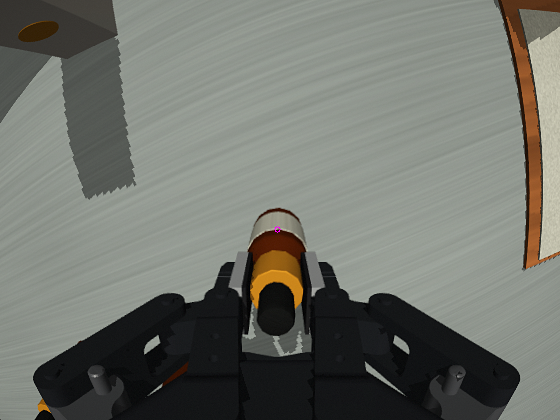

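```bash
python3 -m crank '[{"linear":[0,-0.005,0],"dr":[0,0,0],"hand":-1},{"linear":[0,-0.02,0],"dr":[0,0,0],"hand":-1},{"linear":[0,-0.05,0],"dr":[0,0,0],"hand":-1},{"linear":[0,-0.085,0],"dr":[0,0,0],"hand":-1},{"linear":[0,-0.12,0],"dr":[0,0,0],"hand":-1},{"linear":[0.003,-0.15,-0.010],"dr":[0,0,0],"hand":-1},{"linear":[0.008,-0.16,-0.027],"dr":[0,0,0],"hand":-1},{"linear":[0.017,-0.16,-0.058],"dr":[0,0,0],"hand":-1},{"linear":[0.027,-0.16,-0.092],"dr":[0,0,0],"hand":-1},{"linear":[0.037,-0.16,-0.126],"dr":[0,0,0],"hand":-1}]'
python3 -m crank '[{"linear":[0.010,0,-0.034],"dr":[0,0,0],"hand":-1},{"linear":[0.02,0,-0.068],"dr":[0,0,0],"hand":-1},{"linear":[0.03,0,-0.102],"dr":[0,0,0],"hand":-1},{"linear":[0.04,0,-0.136],"dr":[0,0,0],"hand":-1},{"linear":[0.05,0,-0.17],"dr":[0,0,0],"hand":-1},{"linear":[0.059,0,-0.2],"dr":[0,0,0],"hand":-1},{"linear":[0.066,0,-0.225],"dr":[0,0,0],"hand":-1},{"linear":[0.071,0,-0.241],"dr":[0,0,0],"hand":-1},{"linear":[0.071,0,-0.241],"dr":[0,0,0],"hand":-1},{"linear":[0.071,0,-0.241],"dr":[0,0,0],"hand":-1}]'
python3 -m crank '[{"linear":[0,0,0],"dr":[0,0,0],"hand":-1},{"linear":[0,0,0],"dr":[0,0,0],"hand":-1},{"linear":[0,0,0],"dr":[0,0,0],"hand":-1}]'
python3 look.py w5 labelled_bottle nest press_point jaw backstop station
```

```text
t: 5.35
eef_pos: [0.5607, -0.1698, 0.2217]
tool_rot: [0.136, -0.136, -0.694, 0.694]
contact_force: [0.2, 0.9, -1.0]
gripper_width: 0.266
t: 6.18
eef_pos: [0.5856, 0.0804, 0.2211]
tool_rot: [0.135, -0.134, -0.694, 0.694]
contact_force: [0.0, -0.8, -1.9]
gripper_width: 0.267
t: 6.43
eef_pos: [0.586, 0.0776, 0.2213]
tool_rot: [0.136, -0.136, -0.694, 0.694]
contact_force: [-0.4, -0.7, -1.4]
gripper_width: 0.267
[0.586  0.0776 0.2213] [[-0.925608139957359, -0.00011771755964767872, -0.3784832326368691], [0.37848322712598265, -0.0006426502497261719, -0.9256079266001123], [-0.0001342720376613371, -0.9999997865715937, 0.0006393964241570363]]
labelled_bottle 0.81 [276.8 229.8] [0.5318 0.0987 0.    ]
nest 0.95 [200.  189.2] [0.6131 0.1584 0.014 ]
press_point 0.63 [179.7 350.7] [0.4893 0.2199 0.122 ]
jaw 0.9 [191.8 210.7] [0.5984 0.1689 0.04  ]
backstop 0.8 [195.4 175. ] [0.6314 0.1485 0.04  ]
backstop 0.7 [192.8 210.2] [0.5985 0.1676 0.04  ]
station 0.95 [202.3 186.2] [0.6137 0.1586 0.    ]
```

View pics/w5.png

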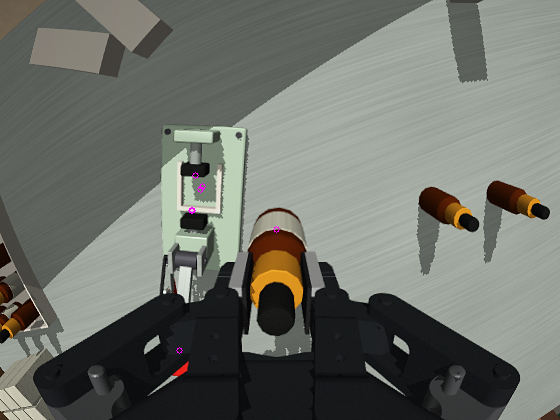

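Run:
```python
from h import *
im=bot.read_camera("wrist"); cv2.imwrite("pics/w6.png",im); print(tool())
cv2.imwrite("pics/w6c.png",cv2.resize(im[118:263,150:260],None,fx=4.1,fy=4.1,interpolation=cv2.INTER_CUBIC))
```

```text
(array([0.58603355, 0.07912121, 0.22131891]), array([[-9.26410964e-01, -7.47410558e-06, -3.76513912e-01],
       [ 3.76513912e-01,  1.30169779e-05, -9.26410964e-01],
       [ 1.18251666e-05, -1.00000000e+00, -9.24496633e-06]]))
```

View pics/w6c.png

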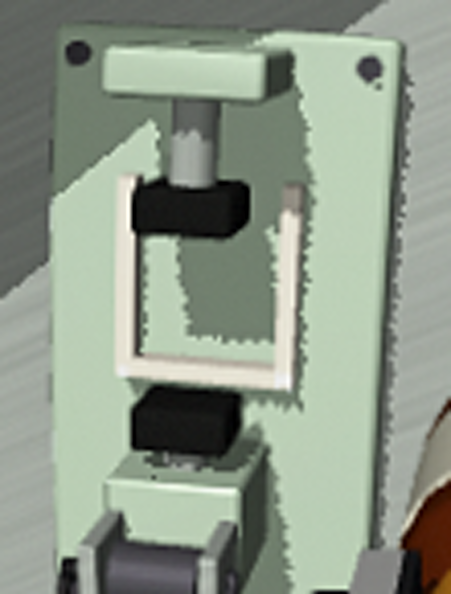

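```bash
cat > fit.py <<'E'
from h import *
from scipy.optimize import least_squares
np.set_printoptions(precision=4,suppress=True)
R=np.array([[-.92641,0,-.37651],[.37651,0,-.92641],[0,-1,0]]); T=(np.array([.58603,.07912,.22132]),R)
P=lambda u,v,z: atz(ray("wrist",(u/4.1+150,v/4.1+118),T),z)
for n,u,v,z in [("rimL",134,356,.022),("rimR",277,364,.022),("TL",62,27,.014),("TR",402,38,.014),("Ledge",52,560,.014),("Redge",375,540,.014),("rimLouterbottom",117,376,.022),("rimRouterbottom",294,388,.022),("rimLtop",137,178,.022),("rimRtop in",282,186,.022)]: print(n,P(u,v,z))
A=[(134,356,.022,-.02,.02),(277,364,.022,-.02,-.02),(62,27,.014,None,.048),(402,38,.014,None,-.048),(52,560,.014,None,.048),(375,540,.014,None,-.048)]
def f(p):
    c,s=np.cos(p[2]),np.sin(p[2]);r=[]
    for u,v,z,x,y in A:
        d=P(u,v,z)[:2]-p[:2]; L=(c*d[0]+s*d[1],-s*d[0]+c*d[1])
        r.append(L[1]-y); 
        if x is not None:r.append(L[0]-x)
    return np.array(r)*1e3
s=least_squares(f,[.615,.16,-.38]);print(s.x,np.degrees(s.x[2]),s.fun)
E
python3 fit.py
```

```text
rimL [0.6055 0.184  0.022 ]
rimR [0.5882 0.1478 0.022 ]
TL [0.6955 0.1669 0.014 ]
TR [0.6547 0.0835 0.014 ]
Ledge [0.5581 0.2404 0.014 ]
Redge [0.5289 0.1461 0.014 ]
rimLouterbottom [0.6023 0.1912 0.022 ]
rimRouterbottom [0.5804 0.1463 0.022 ]
rimLtop [0.6491 0.1619 0.022 ]
rimRtop in [0.6315 0.1266 0.022 ]
[ 0.6145  0.1566 -0.4767] -27.313359710783732 [ 0.2151 -0.6415  0.1295  0.6415 -1.7018  1.4407  0.5812 -0.6647]
```

Run:
```python
from h import *
np.set_printoptions(precision=4,suppress=True)
T=(np.zeros(3),np.eye(3))
im=cv2.imread("pics/w6.png")
cv2.imwrite("pics/w6b.png",cv2.resize(im[200:350,225:325],None,fx=4,fy=4,interpolation=cv2.INTER_CUBIC))
def aty(px,y): o,d=ray("wrist",px,T); return o+d*(y-o[1])/d[1]
print(bot.camera_params("wrist")["K"])
for px,y in [((277,208),.0625),((276,316),-.041),((277,208),.060)]: print(aty(px,y))
```

```text
[[325.1923   0.     276.1658]
 [  0.     325.1923 211.1359]
 [  0.       0.       1.    ]]
[-0.013   0.0625  0.0007]
[-0.0003 -0.041   0.0001]
[-0.0137  0.06    0.0007]
```

View pics/w6b.png

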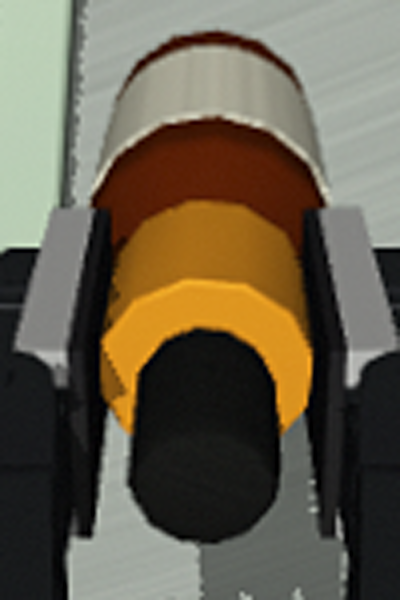

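```bash
python3 -m crank '[{"linear":[0,0,-0.02],"dr":[0,2,0],"hand":-1},{"linear":[0,0,-0.045],"dr":[0,4,0],"hand":-1},{"linear":[0.001,0,-0.07],"dr":[0,5.2,0],"hand":-1},{"linear":[0.001,0,-0.083],"dr":[0,5.2,0],"hand":-1},{"linear":[0.001,0.02,-0.083],"dr":[0,5.2,0],"hand":-1},{"linear":[0.001,0.05,-0.083],"dr":[0,5.2,0],"hand":-1},{"linear":[0.001,0.08,-0.083],"dr":[0,5.2,0],"hand":-1},{"linear":[0.001,0.1,-0.083],"dr":[0,5.2,0],"hand":-1},{"linear":[0.001,0.1,-0.083],"dr":[0,5.2,0],"hand":-1},{"linear":[0.001,0.1,-0.083],"dr":[0,5.2,0],"hand":-1}]'
python3 -m crank '[{"linear":[0,0,0],"dr":[0,0,0],"hand":-1},{"linear":[0,0,0],"dr":[0,0,0],"hand":-1},{"linear":[0,0,0],"dr":[0,0,0],"hand":-1}]'
python3 look.py w7 nest
python3 - <<'E'
from h import *
im=cv2.imread("pics/w7.png");cv2.imwrite("pics/w7c.png",cv2.resize(im[100:340,200:360],None,fx=2.5,fy=2.5,interpolation=cv2.INTER_CUBIC))
E
```

```text
t: 7.67
eef_pos: [0.6157, 0.1559, 0.1206]
tool_rot: [0.168, -0.166, -0.687, 0.688]
contact_force: [-0.6, -0.0, 0.5]
gripper_width: 0.266
t: 7.92
eef_pos: [0.6175, 0.1568, 0.1232]
tool_rot: [-0.166, 0.168, 0.688, -0.687]
contact_force: [0.5, -0.6, -0.7]
gripper_width: 0.265
[0.6175 0.1568 0.1232] [[-0.8885323375821117, 0.0030394922015744563, -0.458803930408214], [0.45880830784809423, 0.0009058035537228212, -0.8885348142698128], [-0.002285108408174752, -0.9999949704908915, -0.0021993800227013763]]
nest 0.71 [278.8 212.8] [0.6132 0.1567 0.014 ]
```

View pics/w7c.png

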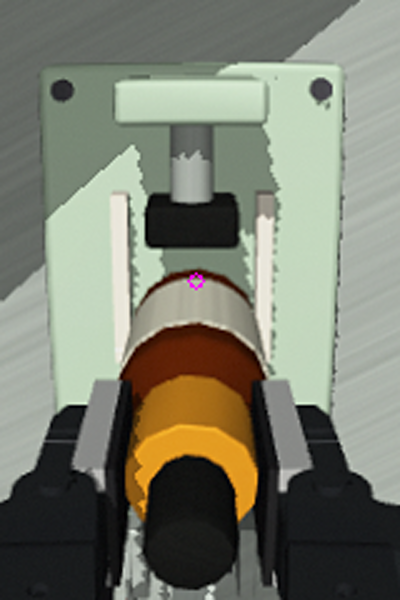

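Run:
```python
from h import *
np.set_printoptions(precision=4,suppress=True)
T=(np.zeros(3),np.eye(3))
def aty(px,y): o,d=ray("wrist",(200+px[0]/2.5,100+px[1]/2.5),T); return o+d*(y-o[1])/d[1]
h=.1215
for n,px,z in [("backstop bot",(192,248),.028),("rimtopL",(129,192),.022),("rimtopR",(257,192),.022),("bottle edge",(197,271),h-.0625),("plateL",(41,68),.014),("plateR",(343,68),.014),("plateL2",(53,400),.014),("plateR2",(334,410),.014),("bulb",(191,545),h-.0625+.105)]: print(n,aty(px,h-z))
print(tool())
```

```text
backstop bot [-0.0112  0.0935  0.0006]
rimtopL [-0.0272  0.0995 -0.0184]
rimtopR [-0.0272  0.0995  0.0203]
bottle edge [-0.0128  0.0625  0.0019]
plateL [-0.065   0.1075 -0.0458]
plateR [-0.065   0.1075  0.0471]
plateL2 [ 0.0455  0.1075 -0.0467]
plateR2 [0.0494 0.1075 0.0494]
bulb [-0.0004 -0.0425  0.0003]
(array([0.6171, 0.1567, 0.1226]), array([[-0.8886,  0.002 , -0.4588],
       [ 0.4588,  0.0006, -0.8886],
       [-0.0015, -1.    , -0.0015]]))
```

```bash
sed -i 's/A=\[(134,356,.022,-.02,.02),(277,364,.022,-.02,-.02)/A=[(136,356,.014,-.02,.02),(277,364,.022,None,-.02),(277,364,.014,-.02,None),(134,236,.052,.02,None),(240,238,.052,.02,None)/; s/r.append(L\[1\]-y); /\n        if y is not None:r.append(L[1]-y)/' fit.py; python3 fit.py | tail -2
python3 - <<'E'
from h import *
np.set_printoptions(precision=4,suppress=True)
T=(np.zeros(3),np.eye(3))
def aty(px,y): o,d=ray("wrist",(200+px[0]/2.5,100+px[1]/2.5),T); return o+d*(y-o[1])/d[1]
for h in (.1215,.1225):
  print("backstop",aty((192,248),h-.052),"bottle edge",aty((197,271),.0625),aty((197,271),.060),aty((192,68),h-.014))
H=np.array(bot.camera_params("wrist")["hand_eye"]);print(H)
E
```

```text
[ 0.6133  0.1575 -0.4766] -27.30672599959214 [ 1.5976 -1.434  -0.1454 -0.177   0.0843  1.5267 -1.9877  1.1552  0.314
 -0.9337]
backstop [-0.0172  0.0695  0.0006] bottle edge [-0.0128  0.0625  0.0019] [-0.0135  0.06    0.0019] [-0.0643  0.1075  0.0006]
backstop [-0.017   0.0705  0.0006] bottle edge [-0.0128  0.0625  0.0019] [-0.0135  0.06    0.0019] [-0.0643  0.1085  0.0006]
[[ 0.0001  0.9603  0.2789 -0.0704]
 [ 0.0001 -0.2789  0.9603 -0.1424]
 [ 1.     -0.     -0.0001  0.0002]
 [ 0.      0.      0.      1.    ]]
```

```bash
python3 -m crank '[{"linear":[0,0.015,-0.001],"dr":[0,0,0],"hand":-1},{"linear":[0,0.03,-0.001],"dr":[0,0,0],"hand":-1},{"linear":[0,0.038,-0.001],"dr":[0,0,0],"hand":-1},{"linear":[0,0.041,-0.001],"dr":[0,0,0],"hand":-1},{"linear":[0,0.043,-0.001],"dr":[0,0,0],"hand":-1},{"linear":[0,0.0435,-0.001],"dr":[0,0,0],"hand":-1},{"linear":[0,0.0435,-0.001],"dr":[0,0,0],"hand":-1},{"linear":[0,0.0435,-0.001],"dr":[0,0,0],"hand":-1}]'; python3 -c "
from h import *
for i in range(4):
  bot.read_camera('wrist');o=bot.get_obs();print(o['eef_pos'],o['contact_force'])"
```

```text
t: 8.68
eef_pos: [0.6173, 0.1575, 0.0785]
tool_rot: [-0.167, 0.167, 0.687, -0.687]
contact_force: [0.5, -0.1, -0.7]
gripper_width: 0.266
[0.61726369 0.15749737 0.07850516] [-0.44390334  0.72068068 -1.20138964]
[0.61720975 0.157481   0.07840631] [-0.08216382 -0.70720471 -1.02814178]
[0.6171301  0.15748876 0.0783097 ] [-0.70811264 -0.73364285 -2.17838287]
[0.61703351 0.15743553 0.07819988] [ 0.09094628 -0.26015464 -1.17007319]
```

Not in contact yet; step down until the force shows it.

```bash
python3 -m crank '[{"linear":[0,0.0008,0],"dr":[0,0,0],"hand":-1},{"linear":[0,0.0015,0],"dr":[0,0,0],"hand":-1},{"linear":[0,0.0015,0],"dr":[0,0,0],"hand":-1},{"linear":[0,0.0015,0],"dr":[0,0,0],"hand":-1}]'; python3 -m crank '[{"linear":[0,0.001,0],"dr":[0,0,0],"hand":-1},{"linear":[0,0.001,0],"dr":[0,0,0],"hand":-1},{"linear":[0,0.001,0],"dr":[0,0,0],"hand":-1}]'
```

```text
t: 9.22
eef_pos: [0.617, 0.1574, 0.0765]
tool_rot: [-0.167, 0.167, 0.687, -0.687]
contact_force: [-0.5, 0.3, 1.4]
gripper_width: 0.265
t: 9.47
eef_pos: [0.6174, 0.1573, 0.0765]
tool_rot: [-0.167, 0.167, 0.687, -0.687]
contact_force: [-2.8, -0.9, 8.5]
gripper_width: 0.268
```

```bash
python3 -m crank '[{"linear":[0,-0.001,0],"dr":[0,0,0],"hand":-1},{"linear":[0,-0.001,0],"dr":[0,0,0],"hand":-0.3},{"linear":[0,-0.001,0],"dr":[0,0,0],"hand":-0.2},{"linear":[0,-0.001,0],"dr":[0,0,0],"hand":0},{"linear":[0,-0.001,0],"dr":[0,0,0],"hand":0.2},{"linear":[0,-0.001,0],"dr":[0,0,0],"hand":0.4},{"linear":[0,-0.001,0],"dr":[0,0,0],"hand":0.5},{"linear":[0,-0.001,0],"dr":[0,0,0],"hand":0.5},{"linear":[0,-0.001,0],"dr":[0,0,0],"hand":0.5}]'
python3 -m crank '[{"linear":[0,-0.02,0],"dr":[0,0,0],"hand":0.5},{"linear":[0,-0.05,0],"dr":[0,0,0],"hand":0.5},{"linear":[0,-0.08,0],"dr":[0,0,0],"hand":0.5},{"linear":[0,-0.11,0],"dr":[0,0,0],"hand":0.5},{"linear":[0,-0.14,0],"dr":[0,0,0],"hand":0.5},{"linear":[0,-0.16,0],"dr":[0,0,0],"hand":0.5},{"linear":[0,-0.16,0],"dr":[0,0,0],"hand":0.5},{"linear":[0,-0.16,0],"dr":[0,0,0],"hand":0.5},{"linear":[0,-0.16,0],"dr":[0,0,0],"hand":0.5}]'
python3 look.py w8 labelled_bottle nest press_point
```

```text
t: 10.22
eef_pos: [0.6168, 0.1574, 0.0763]
tool_rot: [-0.167, 0.167, 0.687, -0.687]
contact_force: [0.7, -0.1, -0.2]
gripper_width: 0.751
t: 10.97
eef_pos: [0.6163, 0.1572, 0.2355]
tool_rot: [0.167, -0.167, -0.687, 0.687]
contact_force: [-0.6, 0.2, -0.3]
gripper_width: 0.747
[0.6163 0.1572 0.2355] [[-0.88854829039216, -0.0010815465645014066, -0.4587818282127124], [0.4587824932421376, -0.00046424108145935034, -0.8885484839752678], [0.0007480211881530363, -0.9999993073683839, 0.0009086952486798902]]
labelled_bottle 0.67 [279.1 183.2] [0.61   0.1561 0.    ]
nest 0.94 [276.6 182.6] [0.6145 0.1572 0.014 ]
press_point 0.95 [281.3 342.2] [0.4902 0.2163 0.122 ]
```

View pics/w8.png

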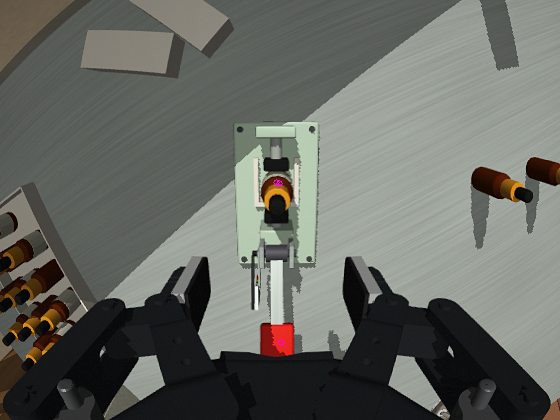

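```bash
python3 -m crank '[{"linear":[0.03,0,0.001],"dr":[0,0,0],"hand":-1},{"linear":[0.065,0,0.001],"dr":[0,0,0],"hand":-1},{"linear":[0.1,0,0.001],"dr":[0,0,0],"hand":-1},{"linear":[0.13,0,0.001],"dr":[0,0,0],"hand":-1},{"linear":[0.147,0,0.001],"dr":[0,0,0],"hand":-1},{"linear":[0.147,0.02,0.001],"dr":[0,0,0],"hand":-1},{"linear":[0.147,0.05,0.001],"dr":[0,0,0],"hand":-1},{"linear":[0.147,0.08,0.001],"dr":[0,0,0],"hand":-1},{"linear":[0.147,0.09,0.001],"dr":[0,0,0],"hand":-1},{"linear":[0.147,0.09,0.001],"dr":[0,0,0],"hand":-1}]'
python3 -m crank '[{"linear":[0,0,0],"dr":[0,0,0],"hand":-1},{"linear":[0,0,0],"dr":[0,0,0],"hand":-1},{"linear":[0,0,0],"dr":[0,0,0],"hand":-1}]'
python3 look.py w9 press_point labelled_bottle nest
python3 - <<'E'
from h import *
for n in("scene","side"):
    bot.read_camera(n)
r={}
for t,z in(("press_point",.122),("labelled_bottle",.014)):
    rs=[ray(n,bot.place_of(n,t)[0]["xy"]) for n in("scene","side")]; print(t,meet(rs),[atz(q,z) for q in rs])
E
```

```text
t: 12.0
eef_pos: [0.4837, 0.2227, 0.1434]
tool_rot: [0.169, -0.165, -0.686, 0.689]
contact_force: [-0.0, 0.1, 0.2]
gripper_width: -0.0
t: 12.25
eef_pos: [0.4869, 0.2245, 0.1479]
tool_rot: [-0.166, 0.168, 0.688, -0.686]
contact_force: [0.1, -0.6, 0.1]
gripper_width: -0.001
[0.4869 0.2245 0.1479] [[-0.8884295831461116, 0.0025821972995410114, -0.4590056732197687], [0.45900989336333586, 0.0013566273021434379, -0.8884301195687495], [-0.001671402227452684, -0.9999957459006862, -0.00239052193563331]]
press_point 0.72 [283.1 247.6] [0.4854 0.2208 0.122 ]
labelled_bottle 0.83 [276.5  34.3] [0.6186 0.1563 0.    ]
press_point [0.4812411  0.21759965 0.12532225] [array([0.47183282, 0.23852415, 0.122     ]), array([0.47910645, 0.21049021, 0.122     ])]
labelled_bottle [0.61469746 0.1728388  0.00976495] [array([0.61598762, 0.17426199, 0.014     ]), array([0.60937527, 0.16180112, 0.014     ])]
```

View pics/w9.png

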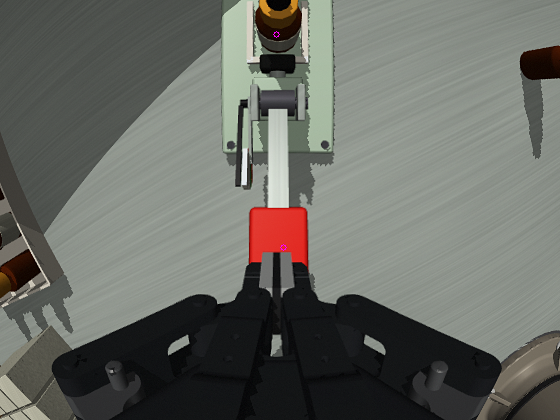

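```bash
python3 -m crank '[{"linear":[0,0.012,0],"dr":[0,0,0],"hand":-1},{"linear":[0.002,0.022,0],"dr":[0,0,0],"hand":-1},{"linear":[0.004,0.031,0],"dr":[0,0,0],"hand":-1},{"linear":[0.007,0.040,0],"dr":[0,0,0],"hand":-1},{"linear":[0.010,0.047,0],"dr":[0,0,0],"hand":-1},{"linear":[0.012,0.053,0],"dr":[0,0,0],"hand":-1},{"linear":[0.0135,0.058,0],"dr":[0,0,0],"hand":-1},{"linear":[0.0145,0.062,0],"dr":[0,0,0],"hand":-1},{"linear":[0.015,0.065,0],"dr":[0,0,0],"hand":-1},{"linear":[0.015,0.065,0],"dr":[0,0,0],"hand":-1}]'
python3 -m crank '[{"linear":[0,0,0],"dr":[0,0,0],"hand":-1},{"linear":[0,0,0],"dr":[0,0,0],"hand":-1},{"linear":[0,0,0],"dr":[0,0,0],"hand":-1}]'
```

```text
t: 13.58
eef_pos: [0.473, 0.2307, 0.0812]
tool_rot: [-0.167, 0.167, 0.687, -0.687]
contact_force: [3.9, -2.4, 4.9]
gripper_width: 0.001
t: 13.83
eef_pos: [0.4731, 0.2306, 0.0817]
tool_rot: [-0.167, 0.168, 0.687, -0.687]
contact_force: [2.5, -2.0, 6.5]
gripper_width: 0.002
```

```bash
python3 -m crank '[{"linear":[0,0.0015,0],"dr":[0,0,0],"hand":-1},{"linear":[0,0.003,0],"dr":[0,0,0],"hand":-1},{"linear":[0,0.0045,0],"dr":[0,0,0],"hand":-1},{"linear":[0,0.0045,0],"dr":[0,0,0],"hand":-1},{"linear":[0,0.0045,0],"dr":[0,0,0],"hand":-1},{"linear":[0,0.0045,0],"dr":[0,0,0],"hand":-1}]'
python3 look.py w10 labelled_bottle press_point
python3 - <<'E'
from h import *
w=cv2.imread("pics/w10.png"); s=bot.read_camera("side"); c=bot.read_camera("scene")
cv2.imwrite("pics/fin.png",np.hstack([cv2.resize(w[0:200,200:360],(400,500),interpolation=cv2.INTER_CUBIC),cv2.resize(s[120:220,140:220],(400,500),interpolation=cv2.INTER_CUBIC)]))
for i in range(3):
    bot.read_camera("wrist"); o=bot.get_obs();print(o["eef_pos"],o["contact_force"])
E
```

```text
t: 14.33
eef_pos: [0.4728, 0.2308, 0.0773]
tool_rot: [-0.167, 0.167, 0.687, -0.687]
contact_force: [1.6, -1.0, 6.2]
gripper_width: 0.0
[0.4728 0.2308 0.0773] [[-0.8883633430916358, 0.0007268269939511018, -0.4591405475163069], [0.45914077617847854, 0.00017751562512165892, -0.8883635045061383], [-0.0005641819542049897, -0.9999997201053229, -0.0004914142843342253]]
[0.47278099 0.2308245  0.07726603] [ 2.55085496 -2.20982069  7.73275125]
[0.47283211 0.23082117 0.07729225] [ 2.31436204 -2.1237199   6.34451271]
[0.47279813 0.23079999 0.07726547] [ 1.42550918 -2.73403138  5.99710989]
```

View pics/fin.png

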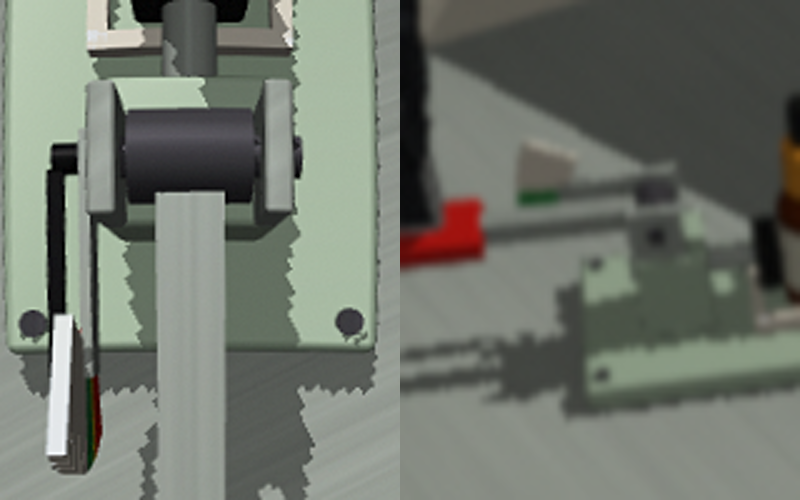

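Run:
```python
from h import *
bot.read_camera("side")
for t in("labelled_bottle","plain_bottle_a","carton"):
    for d in bot.place_of("side",t)[:2]: print(t,round(d["score"],2),d["xy"],atz(ray("side",d["xy"]),.014 if t[0]=="l" else 0))
print(bot.get_obs()["t"],bot.hand_in())
```

```text
labelled_bottle 0.73 [221.4, 179.2] [0.61271573 0.15311481 0.014     ]
plain_bottle_a 0.94 [264.2, 324.9] [ 0.46697783 -0.19458189  0.        ]
plain_bottle_a 0.78 [247.0, 278.4] [ 0.50009334 -0.10085166  0.        ]
carton 0.62 [393.7, 259.4] [ 0.74576182 -0.24035244  0.        ]
the job is handed in; nothing more can be done
14.9333 None
```

The labelled bottle is standing in the station pocket, let go. I then pressed the lever with shut fingertips to about level and handed the job in at 14.9 s, still holding it there. The hand-in reports no verdict.

- **Lever:** the fingertips were at z = 77.3 mm, against 76 mm for exactly level, which puts the lever at about 0.49 rad (green is 0.42 to 0.58). The upward force on the tool was steady at 6–8 N. I could not read the pointer itself; in the side picture it was hidden behind the sector, but what shows agrees with the green band.
- **Bottle:** the last side picture shows it upright against the jaw, and the position network put it at about (0.613, 0.153). My fit of the pocket centre is (0.613, 0.158). One reading before clamping, triangulated from the two fixed cameras, put the bottle about 15 mm off in y. The wrist view showed it within the rims, so I trusted that instead. I had no direct measurement of the jaw force on the bottle.
- **Bystanders:** the two plain bottles read within 4 mm of their starting positions. The carton read about 11 mm off its starting reading (two network readings from the side camera, scores 0.56 and 0.62). I take this as detection error, since the robot never came near it.

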